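# Make up two caster repair kits

## Robot

A 6-joint arm with a two-finger parallel gripper is mounted at the origin on the work surface. World frame = base frame: x ahead of the robot, y to its left, z up, the work surface at z = 0. Lengths are in m, angles in degrees, forces in N, time in s.
With the tool pointing down it reaches from about 0.3 to 0.95 m from the base axis. Payload 3.1 kg.
Tool frame: the origin (TCP) lies at the very end of the fingers, on their centre line; the grasp point (between the pads) lies 19 mm behind it (arm.pinch_z is the z of the grasp point in the tool frame, in m); z points along the fingers, y is the line along which they close (so a half turn about z gives the same grasp; the last joint's range is limited). The gripper opens to 85 mm and grips with 20 to 120 N. Pads are 22 mm wide; open, the fingers measure 114 mm over their backs; the gripper's body (76 mm by 85 mm) begins 54 mm behind the grasp point. The pads swing forward as they close: fully open they stand 13 mm farther back than shut.
Start: joints at [68.715, 17.653, 93.61, -0, 68.738, -3.994], TCP at [0.186, 0.597, 0.231] pointing down, gripper open.
Joint ranges: [-175.34, 175.34], [-45.06, 112.39], [2.9, 150.54], [-68.45, 248.45], [3.09, 151.38], [-168.51, 168.51]. Speed limits (degrees/s): [159.86, 159.86, 180, 180, 180, 180].

## Interface

Orientations are given as [roll, pitch, yaw] about the fixed x, y, z axes, in that order (R = Rz(yaw) Ry(pitch) Rx(roll)).
In Python, from bench import arm gives the robot as it stands. The module is installed in compiled form; this text tells all that it offers.
- The arm moves only by the tool send_rows, never from a script. Its argument "steps" is a list of rows, each a list of 5 numbers: the finger opening in mm, from 0 to 85.4, then the shift along the tool's x, y, z in units of 60 mm (1.0 is 60 mm), then the turn about the tool's z in units of 8 degrees (1.0 is 8 degrees). In form: [[grip, tx, ty, tz, yaw], ...]. A call has 1 to 5 rows; each row shifts and turns the commanded pose from where the row before left it, along the tool's axes as they then stand; what a row does not reach is not made up. A row lasts 1/8 s, in which the tool goes at most 62.5 mm and 10.7 degrees, less where a joint would pass 70% of its speed; a pose out of reach is approached as far as the arm can. A call is refused whole if a number of a shift passes 1 or a number of a turn 1, either way. A call with a gripper value outside its range is refused whole. The fingers move at their own pace and stop on an object; "force" is the grip in N (left out, the last holds). Time passes only in rows, so rows that do not move let the fingers close. It gives the time, the measured TCP pose, the force, the opening and the grip force at its end, in the units of the state.
- arm.sense(): the state, without advancing time (a new reading comes with each control period).
- arm.capture(name): name is "scene" or "top" or "wrist"; returns the picture (420x560x3 uint8, red, green, blue); there is no depth.
- arm.calibration(name): a dict with "vertical_fov" (degrees; the focal length in pixels is half the picture's height over the tangent of half this angle, whatever the lens; pixels are square), "cx", "cy" (the principal point, pixels), "view" (4x4, takes a point from world to camera coordinates). Camera axes: x right, y up, looking along -z (the intrinsics and any distortion apply to the point x, -y, -z); pixel columns grow to the right and rows downward; lengths in m; the calibration is good to about 2 mm. The wrist camera is an equidistant fisheye: a pixel r from the principal point sees the ray r / f radians off the axis. A picture is of the moment at which its call begins: read the wrist's pose just before it. calibration takes no time and is no camera call; for the wrist camera it gives the pose at the moment of the call.
- arm.job_done(): hands the job in; it is judged then, once.
The state is a dict: "time": time; "joint_positions": joint angles; "qd": joint speeds; "tau": joint torques, N m; "tcp_pos": TCP position; "eef_rot": TCP orientation; "wrist_force": force on the tool from outside, world axes, zero at the start; "ft_torque": the same for the moment, N m; "width": finger opening in m; "gripper_force": force on a finger pad.
Only numpy, scipy, OpenCV 4.12 (cv2) and the standard library are available. Lean on these libraries where they do the work, as an engineer would, in place of code of your own. Each camera call takes 0.05 s, during which the arm holds its last target. There are 200 camera calls.

## Task

Make up the two caster repair kits: in the two-compartment tray goes the large wheel, in its big compartment, with the axle bolt in the small one; in the three-compartment tray goes the small wheel, in the wide middle compartment, with the sleeve and the spacer block (pull it up out of the vice by its top edge) in the two end compartments, one in each, whichever way round. Set every part down on the tray floor the same way up as it stands or lies now. Leave the tape measure and the grease can where they are.

Things in the scene. Friction and masses are not known exactly. Their poses are not given: they have to be found in the camera images.
- tray2: Fixed flat tray (thin aluminium walls, dark rubber floor) with TWO compartments, 92 (x) by 148 (y) mm, all walls 4 mm thick and their tops only 10 mm above the bench, floor 3 mm thick. Origin: centre of its underside, on the bench. Across its y axis: the big compartment, 84 by 84 mm inside, is centred at y = -28 mm; the small one, 84 (x) by 52 (y) mm, at y = +44 mm (both at x = 0).
- tray3: Fixed flat tray (thin aluminium walls, dark rubber floor) with THREE compartments in a row along its y axis, 74 (x) by 170 (y) mm, all walls 4 mm thick and their tops only 10 mm above the bench, floor 3 mm thick. Origin: centre of its underside, on the bench. Middle compartment 66 by 66 mm inside, centred on the origin; end compartments 66 (x) by 44 (y) mm, centred at y = -57 and y = +57 mm.
- wheel_large: The larger of two loose caster wheels (black rubber tyre, grey hub), lying flat on the bench: 58 mm across, 28 mm thick. Origin: centre of its underside, z up.
- wheel_small: The smaller caster wheel, same look, lying flat on the bench: 46 mm across, 26 mm thick. Origin: centre of its underside, z up.
- axle_bolt: Steel hexagon bolt standing on its head, loose on the bench: head 35 mm over the corners and 13 mm high, then a 16 mm round shank rising to 73 mm. Origin: centre of the underside of the head, z up along the shank.
- sleeve: Brass tube standing on end, loose on the bench: 26 mm outside, 17 mm bore, 45 mm tall. Origin: centre of its lower end, z up along the bore.
- spacer: Aluminium spacer block, 16 (x) by 40 (y) by 58 (z) mm, standing upright in the gap between the vice's jaws with about 1.5 mm play on each side; its top 24 mm stick out above the jaws. It slides out straight up. Origin: centre of its underside, z up.
- vice: Small dark steel machine vice fixed to the bench: bed 124 (x) by 90 (y) mm, top 18 mm up; two jaws, each 80 mm long in y and 36 mm thick in x, tops 52 mm up, with a fixed 19 mm gap between them that runs along y through the origin. Screw and cross handle stick out on its -x side, to 96 mm from the origin, at most 42 mm high. Origin: centre of its underside, on the bench.
- tape: Black tape measure, 62 by 42 by 46 mm high, loose in the row of parts; not part of a kit. Origin: centre of its underside.
- can: Grey round grease can, 64 mm across, 100 mm tall, loose on the bench; not part of a kit. Origin: centre of its underside.
Mind the look-alikes: they are no part of the job. What is shaped like the wheel_large but brown is not meant. Of the things that look like the axle_bolt, take the one that is nearest to the robot's base at the start.

How it is judged (in metres and radians):
At the end, for the whole second after the job is handed in: Every part is on its tray floor (within 5 mm), within 0.15 rad of the way up it began, at rest, released, in its compartment: off centre in x, y at most 16, 16 mm (large wheel), 30, 15 (bolt), 14, 14 (small wheel), 24, 14 (sleeve), 29, 18 (spacer); sleeve and spacer at opposite ends (z of wheel_large in the frame of tray2 between -0.002 and 0.008 m and angle between each of wheel_large, axle_bolt, wheel_small, sleeve, spacer's own z axis and vertical below 0.15 rad and linear speed of each of wheel_large, axle_bolt, wheel_small, sleeve, spacer below 0.02 m/s and angular speed of each of wheel_large, axle_bolt, wheel_small, sleeve, spacer below 0.2 rad/s and x of wheel_large in the frame of tray2 between -0.016 and 0.016 m and y of wheel_large in the frame of tray2 between -0.044 and -0.012 m and z of axle_bolt in the frame of tray2 between -0.002 and 0.008 m and x of axle_bolt in the frame of tray2 between -0.03 and 0.03 m and y of axle_bolt in the frame of tray2 between 0.029 and 0.059 m and z of wheel_small in the frame of tray3 between -0.002 and 0.008 m and x of wheel_small in the frame of tray3 between -0.014 and 0.014 m and y of wheel_small in the frame of tray3 between -0.014 and 0.014 m and z of sleeve in the frame of tray3 between -0.002 and 0.008 m and ((x of sleeve in the frame of tray3 between -0.024 and 0.024 m and y of sleeve in the frame of tray3 between -0.071 and -0.043 m) or (x of sleeve in the frame of tray3 between -0.024 and 0.024 m and y of sleeve in the frame of tray3 between 0.043 and 0.071 m)) and z of spacer in the frame of tray3 between -0.002 and 0.008 m and ((x of spacer in the frame of tray3 between -0.029 and 0.029 m and y of spacer in the frame of tray3 between -0.075 and -0.039 m) or (x of spacer in the frame of tray3 between -0.029 and 0.029 m and y of spacer in the frame of tray3 between 0.039 and 0.075 m)) and horizontal distance between sleeve and spacer above 0.075 m); the robot touches nothing.
It fails at once if the tape measure was moved more than 20 mm (distance of tape from where it was at the start of the episode above 0.02 m).
It fails at once if the grease can was moved more than 20 mm (distance of can from where it was at the start of the episode above 0.02 m).
It also fails if it takes over 136 s, if anything falls off the work surface, if the arm or the gripper's body presses on something with over 40 N, if the wrist force passes 120 N, or if a joint passes its speed limit or range.

## Working session

There is one attempt and no reset: what is moved stays moved. The work goes in short steps, Python scripts to look and compute and a tool call to move; the robot and the scene stay as the last step left them, time stands still between calls to the robot, and variables do not carry over. Pictures are saved under pics/ and viewed, at most 14 in all, crops included, and the job is handed in when it is done.

Besides the shell and the picture viewer there is one more tool, called after "Request:" as a command line: name --pt "numbers of a row" for each row, then --argument value for the rest. send_rows: Moves the arm, as the interface text tells. Its arguments: {"type":"object","properties":{"steps":{"type":"array","items":{"type":"array","items":{"type":"number"}}},"force":{"type":"number"}},"required":["steps"]}

```bash
mkdir -p pics
cat > h.py <<'E'
import numpy as np, cv2
from bench import arm
def px2w(name,u,v,z,c=None):
    c=c or arm.calibration(name); f=210/np.tan(np.radians(c["vertical_fov"]/2))
    V=np.array(c["view"]); a=(u-c["cx"]); b=(v-c["cy"])
    if name=="wrist":
        r=np.hypot(a,b)+1e-9; t=r/f; d=np.array([a/r*np.sin(t),-b/r*np.sin(t),-np.cos(t)])
    else: d=np.array([a/f,-b/f,-1])
    R=V[:3,:3]; o=-R.T@V[:3,3]; d=R.T@d
    return o+d*(z-o[2])/d[2]
def w2px(name,p):
    c=arm.calibration(name); f=210/np.tan(np.radians(c["vertical_fov"]/2))
    V=np.array(c["view"]); q=V[:3,:3]@np.array(p)+V[:3,3]
    return c["cx"]+f*q[0]/-q[2], c["cy"]-f*q[1]/-q[2]
E
python3 - <<'E'
from h import *
for n in("top","scene"):
    i=arm.capture(n); cv2.imwrite(f"pics/{n}0.png",cv2.resize(i[:,:,::-1],(800,600),interpolation=cv2.INTER_CUBIC))
    c=arm.calibration(n);V=np.array(c["view"]);print(n,c["vertical_fov"],c["cx"],c["cy"],-V[:3,:3].T@V[:3,3])
s=arm.sense();print(s)
E
```

```text
top 51.81843578293472 278.7273108338327 210.79592182178004 [0.50392083 0.01663932 0.97406624]
scene 43.84561041318423 276.2730544437544 209.8911078722414 [ 1.45456107 -0.02403723  0.73187333]
{'time': 0.1, 'joint_positions': array([ 6.87154155e+01,  1.76995749e+01,  9.36834464e+01, -2.31476012e-03,
        6.87398753e+01, -3.99376601e+00]), 'qd': array([ 0.05082984, -0.0691213 , -0.19933149, -0.04797799,  0.01092945,
       -0.053257  ]), 'tau': array([-1.15451177e-03, -4.16409016e+01, -2.77641428e+01, -1.11802672e-04,
        3.98476157e-03,  1.55577759e-06]), 'tcp_pos': array([0.1855233 , 0.59602283, 0.23015116]), 'eef_rot': array([-1.79877252e+02, -6.40930318e-03,  1.62710016e+02]), 'wrist_force': array([ 0.19600441,  0.36875439, -0.11083712]), 'ft_torque': array([-0.02553915,  0.02761048,  0.0260703 ]), 'gripper_force': 0.0, 'width': 0.08556835470011435}
```

View pics/top0.png

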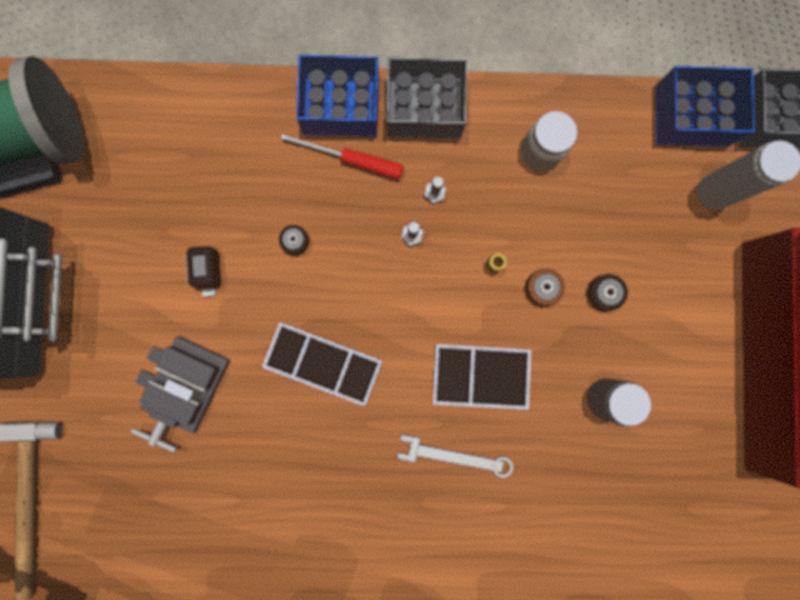

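View pics/scene0.png

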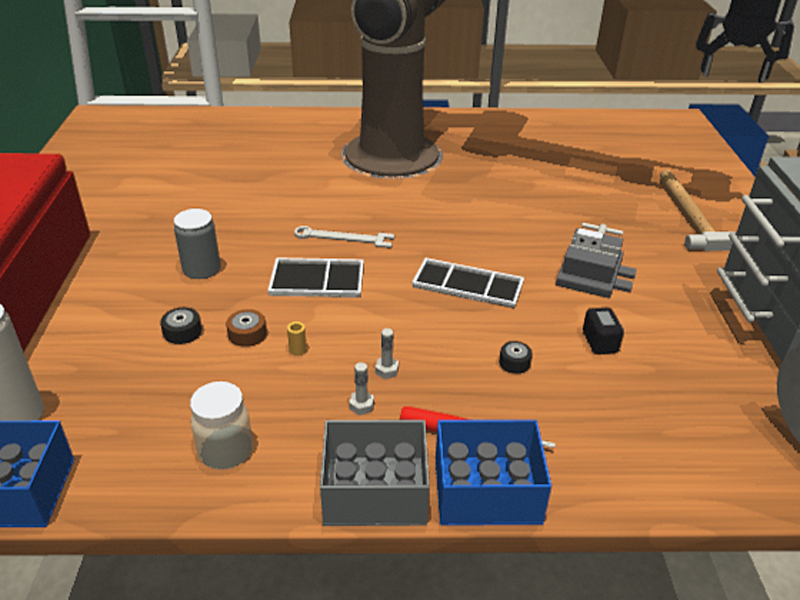

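Top view (800×600 scale): tray3 spans about (263–381, 325–403), tray2 (433–531, 345–409). Small wheel is at (293,239), sleeve (497,262), large black wheel (608,292), brown wheel (545,288). The nearer bolt is at (412,234), the spacer in the vice at (179,389), tape (203,268) and can (625,403). I'll zoom in for precision.

Run:
```python
from h import *
i=arm.capture("top")[:,:,::-1]
for n,(u,v) in {"L":(85,145),"R":(275,145)}.items():
    cv2.imwrite(f"pics/crop{n}.png",cv2.resize(i[v:v+160,u:u+200],None,fx=4,fy=4,interpolation=cv2.INTER_CUBIC)[:600])
```

```text
(no output)
```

View pics/cropL.png

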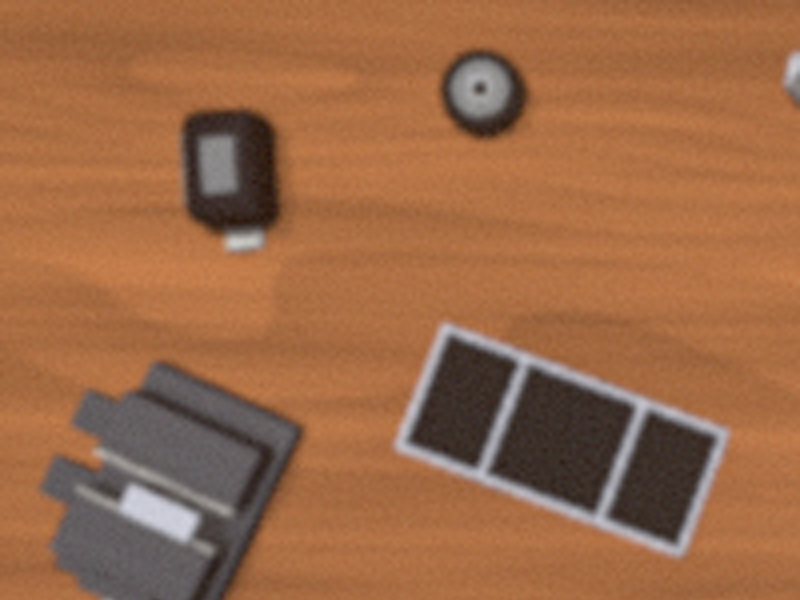

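View pics/cropR.png

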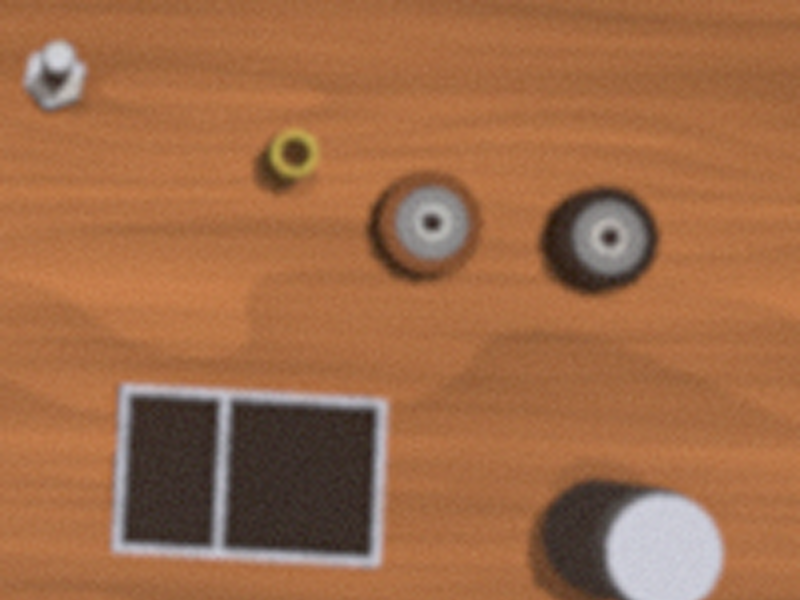

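Left crop: small-wheel hub (480,88), spacer top centred (160,513) with its long side along (75,34). Tray3 corners (446,323), (729,429), (682,556), (396,450). Right crop: bolt top (58,55), sleeve top (294,154), black wheel hub (609,237), tray2 corners (123,384), (388,399), (380,567), (112,553).

```bash
cat > pos.py <<'E'
from h import *
def P(side,p,q,z): return px2w("top",{"L":85,"R":275}[side]+(p+.5)/4-.5,145+(q+.5)/4-.5,z)
if __name__=="__main__":
    for n,a in dict(wS=("L",480,88,.026),spacer=("L",160,513,.076),sp1=("L",122,496,.076),sp2=("L",197,531,.076),bolt=("R",58,55,.073),sleeve=("R",294,154,.045),wL=("R",609,237,.028),tape=("L",232,160,.046)).items(): print(n,P(*a)[:2].round(4))
    for n,s,cs in (("t3","L",[(446,323),(729,429),(682,556),(396,450)]),("t2","R",[(123,384),(388,399),(380,567),(112,553)])):
        w=np.array([P(s,*c,.010)[:2] for c in cs]); y=(w[0]+w[3]-w[1]-w[2])/2; x=(w[0]+w[1]-w[2]-w[3])/2
        c=w.mean(0); uy=y/np.hypot(*y); ux=np.array([uy[1],-uy[0]])
        print(n,c.round(4),"len",np.hypot(*y),np.hypot(*x),"yaw",np.degrees(np.arctan2(ux[1],ux[0])))
        for o in ([-57,0,57] if n=="t3" else [-28,44]): print(o,(c+uy*o/1000).round(4))
E
python3 pos.py
```

```text
wS [0.6625 0.1721]
spacer [0.4296 0.3196]
sp1 [0.4378 0.3395]
sp2 [0.4209 0.3003]
bolt [ 0.677  -0.0126]
sleeve [ 0.6316 -0.1427]
wL [ 0.5925 -0.3203]
tape [0.6164 0.3005]
t3 [0.47   0.1215] len 0.16841201911969197 0.0748046868190099 yaw -18.910924216268487
-57 [0.4515 0.0676]
0 [0.47   0.1215]
57 [0.4885 0.1755]
t2 [ 0.4561 -0.1272] len 0.14838111378400948 0.09319566275835794 yaw -1.7017064918980715
-28 [ 0.4553 -0.1552]
44 [ 0.4574 -0.0833]
```

```bash
cat > plan.py <<'E'
import sys; from h import *
# usage: plan.py grip x,y,z,yaw[,grip[,wait]] ...   prints rows from the measured pose
def plan(wps,step=54.):
    s=arm.sense(); p=np.array(s["tcp_pos"])*1000; yaw=s["eef_rot"][2]; rows=[]
    for w in wps:
        t=np.array(w[:3])*1000; ty=w[3]; g=w[4]; d=(ty-yaw+180)%360-180
        n=max(1,int(np.ceil(max(np.hypot(*(t-p)[:2])/step,abs(t-p)[2]/step,abs(d)/7.9))))
        for k in range(n,0,-1):
            a=np.radians(yaw); R=np.array([[np.cos(a),np.sin(a),0],[np.sin(a),-np.cos(a),0],[0,0,-1]])
            r=np.round(R.T@((t-p)/k)/60,2); p=p+R@r*60
            d=(ty-yaw+180)%360-180; q=round(-d/k/8,2); yaw-=8*q
            rows.append([g,*(r+0.),q+0.])
    for i in range(0,len(rows),5): print([[float(v) for v in r] for r in rows[i:i+5]])
    return rows
if __name__=="__main__":
    s=arm.sense(); print(round(s["time"],2),s["tcp_pos"].round(4),s["eef_rot"].round(2),round(s["width"],4),s["wrist_force"].round(1))
    plan([list(map(float,a.split(","))) for a in sys.argv[1:]])
E
python3 plan.py .6625,.1721,.1,71.1,75
```

```text
0.15 [0.1856 0.5962 0.2303] [-1.7990e+02 -1.0000e-02  1.6271e+02] 0.0854 [-0.5  0.5  0.3]
[[75.0, -0.81, -0.37, 0.18, 0.95], [75.0, -0.85, -0.26, 0.18, 0.95], [75.0, -0.87, -0.14, 0.18, 0.96], [75.0, -0.89, -0.02, 0.18, 0.95], [75.0, -0.88, 0.1, 0.18, 0.96]]
[[75.0, -0.86, 0.21, 0.18, 0.95], [75.0, -0.82, 0.32, 0.18, 0.96], [75.0, -0.77, 0.43, 0.18, 0.95], [75.0, -0.71, 0.53, 0.18, 0.96], [75.0, -0.64, 0.62, 0.18, 0.95]]
[[75.0, -0.55, 0.7, 0.19, 0.96], [75.0, -0.44, 0.77, 0.18, 0.95]]
```

Request:
send_rows --pt "75.0 -0.81 -0.37 0.18 0.95" --pt "75.0 -0.85 -0.26 0.18 0.95" --pt "75.0 -0.87 -0.14 0.18 0.96" --pt "75.0 -0.89 -0.02 0.18 0.95" --pt "75.0 -0.88 0.1 0.18 0.96" --force 60

```text
time: 0.78
tcp_pos: [0.3857, 0.4186, 0.1767]
eef_rot: [-180.0, 0.0, 124.3]
wrist_force: [0.8, 1.0, -0.1]
width: 0.0751
gripper_force: 0.0
```

Request:
send_rows --pt "75.0 -0.86 0.21 0.18 0.95" --pt "75.0 -0.82 0.32 0.18 0.96" --pt "75.0 -0.77 0.43 0.18 0.95" --pt "75.0 -0.71 0.53 0.18 0.96" --pt "75.0 -0.64 0.62 0.18 0.95"

```text
time: 1.4
tcp_pos: [0.5839, 0.242, 0.1226]
eef_rot: [-180.0, -0.0, 86.1]
wrist_force: [-0.5, 0.6, -0.1]
width: 0.0748
gripper_force: 0.0
```

Request:
send_rows --pt "75.0 -0.55 0.7 0.19 0.96" --pt "75.0 -0.44 0.77 0.18 0.95" --pt "75 0 0 0 0" --pt "75 0 0 0 0"

```text
time: 1.9
tcp_pos: [0.6622, 0.1727, 0.1003]
eef_rot: [-179.9, 0.0, 71.1]
wrist_force: [-1.0, -0.5, 0.0]
width: 0.075
gripper_force: 0.0
```

```bash
python3 plan.py .6625,.1721,.009,71.1,75
python3 - <<'E'
from h import *
c=arm.calibration("wrist"); i=arm.capture("wrist"); cv2.imwrite("pics/w1.png",i[:,:,::-1])
import json; json.dump({k:np.array(v).tolist() for k,v in c.items()},open("c1.json","w"))
E
```

```text
1.9 [0.6622 0.1727 0.1003] [-1.7989e+02  3.0000e-02  7.1100e+01] 0.075 [-1.  -0.5  0. ]
[[75.0, 0.0, 0.0, 0.76, 0.0], [75.0, -0.01, 0.01, 0.76, 0.0]]
```

View pics/w1.png

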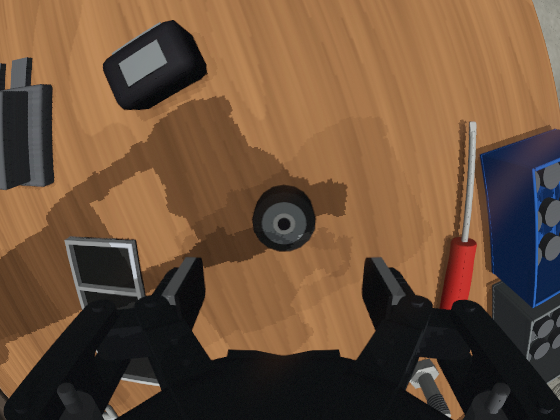

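The wrist view shows the small wheel between the fingers, with its hub at (284,223) on the finger centre line. I'll check it against the top-camera estimate.

Run:
```python
from h import *; import json
c=json.load(open("c1.json")); print(px2w("wrist",284,223,.026,c).round(4))
```

```text
[0.6619 0.1696 0.026 ]
```

Request:
send_rows --pt "75.0 0.0 0.0 0.76 0.0" --pt "75.0 -0.01 0.01 0.76 0.0" --pt "75 0 0 0 0"

```text
time: 2.33
tcp_pos: [0.6576, 0.1726, 0.0055]
eef_rot: [-179.5, 0.3, 71.2]
wrist_force: [-0.9, 0.1, 0.2]
width: 0.0747
gripper_force: 0.0
```

Request:
send_rows --pt "40 0 0 0 0" --pt "40 0 0 0 0" --pt "40 0 0 0 0" --pt "40 0 0 0 0"

```text
time: 2.82
tcp_pos: [0.666, 0.173, 0.0135]
eef_rot: [179.7, -0.2, 71.1]
wrist_force: [-1.1, 1.1, 6.8]
width: 0.0431
gripper_force: 61.6
```

Request:
send_rows --pt "40 0 0 0 0" --pt "40 0 0 0 0"

```text
time: 3.08
tcp_pos: [0.666, 0.173, 0.0135]
eef_rot: [179.7, -0.2, 71.1]
wrist_force: [-0.6, 1.5, 7.0]
width: 0.0438
gripper_force: 61.6
```

Request:
send_rows --pt "40 0 0 -0.5 0" --pt "40 0 0 -0.8 0" --pt "40 0 0 0 0"

```text
time: 3.45
tcp_pos: [0.6681, 0.1729, 0.0945]
eef_rot: [179.4, -0.3, 71.1]
wrist_force: [0.6, -0.4, -0.5]
width: 0.0436
gripper_force: 61.1
```

```bash
python3 plan.py .47,.1215,.08,71.1,40 .47,.1215,.013,71.1,40
python3 - <<'E'
from h import *
i=arm.capture("wrist"); cv2.imwrite("pics/w2.png",i[:,:,::-1])
E
```

```text
3.45 [0.6681 0.1729 0.0945] [179.39  -0.34  71.11] 0.0436 [ 0.6 -0.4 -0.5]
[[40.0, -0.47, -0.71, 0.06, 0.0], [40.0, -0.47, -0.71, 0.06, 0.0], [40.0, -0.47, -0.71, 0.06, 0.0], [40.0, -0.47, -0.72, 0.06, 0.0], [40.0, 0.0, 0.0, 0.56, 0.0]]
[[40.0, 0.0, 0.0, 0.56, 0.0]]
```

View pics/w2.png

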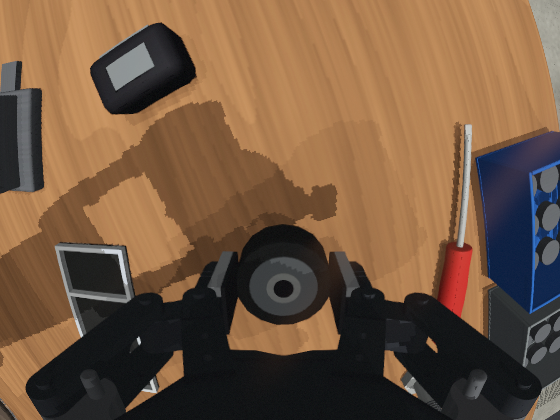

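The wheel is held level between the pads. The TCP reading is a few mm off what I commanded, so I'll let it settle and check.

Request:
send_rows --pt "40 0 0 0 0" --pt "40 0 0 0 0"

```text
time: 3.75
tcp_pos: [0.6617, 0.1717, 0.0859]
eef_rot: [-179.8, 0.1, 71.1]
wrist_force: [-0.1, 0.1, -1.0]
width: 0.0434
gripper_force: 61.1
```

```bash
python3 plan.py .47,.1215,.08,71.1,40
```

```text
3.75 [0.6617 0.1717 0.0859] [-1.7982e+02  1.0000e-01  7.1110e+01] 0.0434 [-0.1  0.1 -1. ]
[[40.0, -0.46, -0.69, 0.02, 0.0], [40.0, -0.46, -0.69, 0.03, 0.0], [40.0, -0.45, -0.69, 0.02, 0.0], [40.0, -0.46, -0.68, 0.03, 0.0]]
```

Request:
send_rows --pt "40.0 -0.46 -0.69 0.0 0.0" --pt "40.0 -0.46 -0.69 0.0 0.0" --pt "40.0 -0.45 -0.69 0.0 0.0" --pt "40.0 -0.44 -0.69 0.0 0.0" --pt "40 0 0 0 0"

```text
time: 4.38
tcp_pos: [0.4643, 0.1217, 0.085]
eef_rot: [-179.5, 0.3, 71.1]
wrist_force: [0.5, 0.6, -1.1]
width: 0.0431
gripper_force: 61.2
```

Request:
send_rows --pt "40 0 0 0 0" --pt "40 0 0 0 0" --pt "40 0 0 0 0"

```text
time: 4.75
tcp_pos: [0.4729, 0.1231, 0.0881]
eef_rot: [179.9, -0.0, 71.1]
wrist_force: [0.1, 0.4, -0.6]
width: 0.0434
gripper_force: 61.2
```

```bash
python3 plan.py .471,.123,.03,71.1,40 .471,.123,.016,71.1,40
```

```text
4.75 [0.4729 0.1231 0.0881] [ 1.7995e+02 -3.0000e-02  7.1110e+01] 0.0434 [ 0.1  0.4 -0.6]
[[40.0, -0.01, -0.01, 0.48, 0.0], [40.0, 0.0, -0.02, 0.49, 0.0], [40.0, 0.0, 0.0, 0.23, 0.0]]
```

Request:
send_rows --pt "40.0 0 0 0.4 0.0" --pt "40.0 0.0 0 0.4 0.0" --pt "40.0 0.0 0.0 0.2 0.0" --pt "40 0 0 0.1 0" --pt "40 0 0 0.04 0"

```text
time: 5.38
tcp_pos: [0.472, 0.123, 0.0195]
eef_rot: [180.0, -0.0, 71.1]
wrist_force: [0.3, -0.5, -0.6]
width: 0.0434
gripper_force: 61.2
```

Request:
send_rows --pt "40 0 0 0 0" --pt "40 0 0 0 0" --pt "40 0 0 0 0" --pt "40 0 0 0 0"

```text
time: 5.88
tcp_pos: [0.4717, 0.1229, 0.0198]
eef_rot: [180.0, -0.0, 71.1]
wrist_force: [-0.1, -0.5, -0.7]
width: 0.0436
gripper_force: 61.2
```

Request:
send_rows --pt "40 0 0 0.04 0" --pt "40 0 0 0.02 0" --pt "40 0 0 0 0" --pt "40 0 0 0 0"

```text
time: 6.38
tcp_pos: [0.4716, 0.1229, 0.0165]
eef_rot: [-180.0, 0.0, 71.1]
wrist_force: [-3.1, -0.5, 5.9]
width: 0.0434
gripper_force: 62.0
```

Request:
send_rows --pt "65 0 0 0 0" --pt "65 0 0 0 0" --pt "65 0 0 0 0" --pt "65 0 0 -0.3 0" --pt "65 0 0 -0.9 0"

```text
time: 7.0
tcp_pos: [0.4682, 0.1223, 0.0857]
eef_rot: [-179.6, 0.2, 71.1]
wrist_force: [0.5, -0.1, -0.0]
width: 0.0654
gripper_force: 0.0
```

Request:
send_rows --pt "65 0 0 -0.7 0" --pt "65 0 0 0 0" --pt "65 0 0 0 0" --pt "65 0 0 0 0"

```text
time: 7.5
tcp_pos: [0.4699, 0.1226, 0.1281]
eef_rot: [-179.8, 0.1, 71.1]
wrist_force: [-0.6, -0.6, -0.1]
width: 0.0649
gripper_force: 0.0
```

```bash
python3 plan.py .4296,.3196,.140,66.7,60
python3 - <<'E'
from h import *
i=arm.capture("wrist"); cv2.imwrite("pics/w3.png",i[:,:,::-1])
E
```

```text
7.5 [0.4699 0.1226 0.1281] [-1.7981e+02  1.0000e-01  7.1110e+01] 0.0649 [-0.6 -0.6 -0.1]
[[60.0, 0.72, -0.42, -0.05, 0.14], [60.0, 0.71, -0.44, -0.05, 0.14], [60.0, 0.71, -0.45, -0.05, 0.14], [60.0, 0.7, -0.47, -0.05, 0.13]]
```

View pics/w3.png

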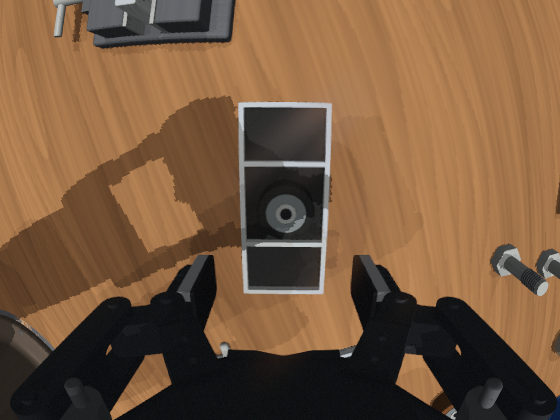

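The small wheel lies flat and roughly centred in the middle compartment. Next is the spacer.

Request:
send_rows --pt "60.0 0.72 -0.42 -0.05 0.14" --pt "60.0 0.71 -0.44 -0.05 0.14" --pt "60.0 0.71 -0.45 -0.05 0.14" --pt "60.0 0.7 -0.47 -0.05 0.13" --pt "60 0 0 0 0"

```text
time: 8.18
tcp_pos: [0.4303, 0.3228, 0.141]
eef_rot: [-179.9, 0.0, 67.0]
wrist_force: [-1.0, -0.6, -0.4]
width: 0.06
gripper_force: 0.0
```

Request:
send_rows --pt "60 0 0 0 0" --pt "60 0 0 0 0" --pt "60 0 0 0 0" --pt "60 0 0 0 0"

```text
time: 8.68
tcp_pos: [0.4317, 0.3192, 0.1419]
eef_rot: [180.0, 0.0, 66.6]
wrist_force: [0.1, 0.3, 0.2]
width: 0.0603
gripper_force: 0.0
```

```bash
python3 plan.py .4296,.3196,.057,66.7,60
python3 - <<'E'
from h import *; import json
c=arm.calibration("wrist"); i=arm.capture("wrist"); cv2.imwrite("pics/w4.png",cv2.resize(i[120:320,160:400,::-1],None,fx=3,fy=3))
json.dump({k:np.array(v).tolist() for k,v in c.items()},open("c1.json","w"))
E
```

```text
8.68 [0.4317 0.3192 0.1419] [1.800e+02 1.000e-02 6.663e+01] 0.0603 [0.1 0.3 0.2]
[[60.0, 0.0, -0.02, 0.71, 0.0], [60.0, -0.01, -0.01, 0.7, -0.01]]
```

View pics/w4.png

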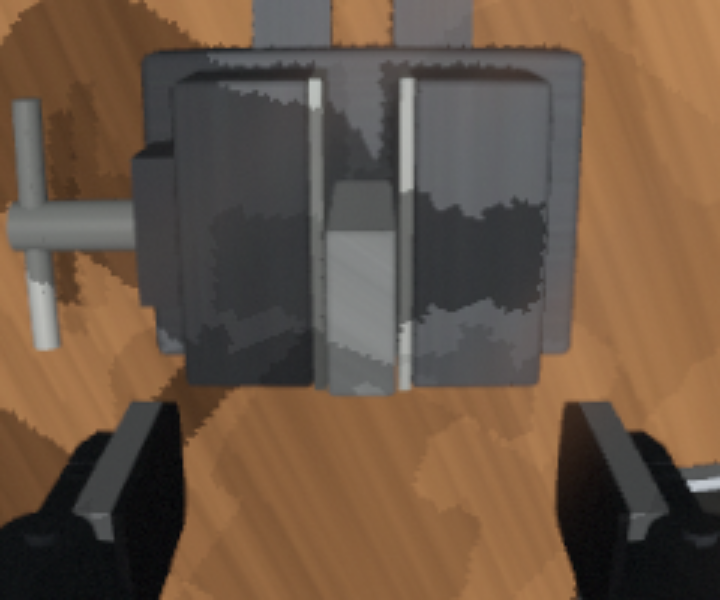

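The spacer stands square to the fingers; the centre of its top face is at crop (361,312), native (280.3,224), with side edges vertical.

Run:
```python
from h import *; import json
c=json.load(open("c1.json")); W=lambda u,v:px2w("wrist",160+u/3,120+v/3,.076,c)
print(W(361,312).round(4)); d=W(361,230)-W(361,394); print(np.hypot(*d[:2]),np.degrees(np.arctan2(d[1],d[0])))
d=W(328,230)-W(329,394);print(np.degrees(np.arctan2(d[1],d[0])))
d=W(395,230)-W(394,394);print(np.degrees(np.arctan2(d[1],d[0])))
```

```text
[0.4299 0.3191 0.076 ]
0.03940887745171025 66.49351671443175
66.22786229853872
66.77739040848198
```

Request:
send_rows --pt "50.0 0.0 -0.01 0.6 0.0" --pt "50.0 0 -0.01 0.5 0" --pt "50 0 0 0.2 0" --pt "50 0 0 0.05 0" --pt "50 0 0 0 0"

```text
time: 9.35
tcp_pos: [0.431, 0.3209, 0.0617]
eef_rot: [179.9, -0.1, 66.7]
wrist_force: [-1.0, 0.1, -0.1]
width: 0.0499
gripper_force: 0.0
```

Request:
send_rows --pt "50 0 0 0 0" --pt "50 0 0 0 0" --pt "50 0 0 0 0"

```text
time: 9.72
tcp_pos: [0.4305, 0.3207, 0.0613]
eef_rot: [180.0, -0.0, 66.7]
wrist_force: [-0.5, -1.3, -0.1]
width: 0.0501
gripper_force: 0.0
```

Request:
send_rows --pt "50 0 0 0.05 0" --pt "30 0 0 0 0" --pt "22 0 0 0 0" --pt "10 0 0 0 0" --pt "10 0 0 0 0" --force 70

```text
time: 10.35
tcp_pos: [0.4305, 0.3206, 0.058]
eef_rot: [180.0, -0.0, 66.7]
wrist_force: [0.1, -0.3, 0.6]
width: 0.0142
gripper_force: 69.7
```

Request:
send_rows --pt "10 0 0 0 0" --pt "10 0 0 0 0" --pt "10 0 0 0 0"

```text
time: 10.72
tcp_pos: [0.4304, 0.3206, 0.058]
eef_rot: [180.0, -0.0, 66.7]
wrist_force: [0.6, 1.1, 1.2]
width: 0.0145
gripper_force: 69.7
```

Request:
send_rows --pt "10 0 0 -0.2 0" --pt "10 0 0 -0.4 0" --pt "10 0 0 -0.4 0" --pt "10 0 0 -0.3 0" --pt "10 0 0 0 0"

```text
time: 11.35
tcp_pos: [0.4315, 0.3212, 0.1378]
eef_rot: [179.9, -0.2, 66.7]
wrist_force: [0.2, 0.3, -1.5]
width: 0.0144
gripper_force: 69.4
```

Request:
send_rows --pt "10 0 0 0 0" --pt "10 0 0 0 0" --pt "10 0 0 0 0"

```text
time: 11.72
tcp_pos: [0.4297, 0.3201, 0.1349]
eef_rot: [-179.9, 0.1, 66.7]
wrist_force: [0.4, 1.0, -0.7]
width: 0.0145
gripper_force: 69.4
```

```bash
python3 plan.py .4885,.1755,.12,161.1,10;python3 plan.py .4885,.1755,.12,-18.9,10; python3 -c "
from h import *
print(arm.sense()['joint_positions'].round(1))"
```

```text
11.72 [0.4297 0.3201 0.1349] [-1.7994e+02  9.0000e-02  6.6710e+01] 0.0145 [ 0.4  1.  -0.7]
[[10.0, -0.15, 0.15, 0.02, -0.98], [10.0, -0.17, 0.13, 0.02, -0.98], [10.0, -0.19, 0.11, 0.02, -0.98], [10.0, -0.2, 0.08, 0.02, -0.98], [10.0, -0.21, 0.05, 0.02, -0.98]]
[[10.0, -0.22, 0.02, 0.02, -0.99], [10.0, -0.22, -0.01, 0.02, -0.98], [10.0, -0.21, -0.03, 0.02, -0.99], [10.0, -0.21, -0.06, 0.02, -0.98], [10.0, -0.2, -0.09, 0.02, -0.99]]
[[10.0, -0.18, -0.12, 0.02, -0.98], [10.0, -0.16, -0.14, 0.03, -0.99]]
11.72 [0.4297 0.3201 0.1349] [-1.7994e+02  9.0000e-02  6.6710e+01] 0.0145 [ 0.4  1.  -0.7]
[[10.0, -0.17, 0.17, 0.02, 0.97], [10.0, -0.14, 0.19, 0.02, 0.97], [10.0, -0.11, 0.21, 0.02, 0.97], [10.0, -0.09, 0.22, 0.02, 0.97], [10.0, -0.06, 0.23, 0.02, 0.97]]
[[10.0, -0.02, 0.23, 0.02, 0.98], [10.0, 0.01, 0.24, 0.03, 0.97], [10.0, 0.04, 0.23, 0.02, 0.98], [10.0, 0.07, 0.23, 0.03, 0.97], [10.0, 0.1, 0.21, 0.02, 0.98]]
[[10.0, 0.13, 0.2, 0.03, 0.97]]
[ 32.   14.6 109.9  -0.   55.6  55.3]
```

Request:
send_rows --pt "10.0 -0.15 0.15 0.02 -0.98" --pt "10.0 -0.17 0.13 0.02 -0.98" --pt "10.0 -0.19 0.11 0.02 -0.98" --pt "10.0 -0.2 0.08 0.02 -0.98" --pt "10.0 -0.21 0.05 0.02 -0.98"

```text
time: 12.35
tcp_pos: [0.4543, 0.26, 0.1293]
eef_rot: [-180.0, 0.0, 106.2]
wrist_force: [-0.2, -0.6, -0.9]
width: 0.0142
gripper_force: 69.3
```

Request:
send_rows --pt "10.0 -0.22 0.02 0.02 -0.99" --pt "10.0 -0.22 -0.01 0.02 -0.98" --pt "10.0 -0.21 -0.03 0.02 -0.99" --pt "10.0 -0.21 -0.06 0.02 -0.98" --pt "10.0 -0.2 -0.09 0.02 -0.99"

```text
time: 12.98
tcp_pos: [0.4794, 0.1996, 0.1234]
eef_rot: [-180.0, -0.0, 145.6]
wrist_force: [-0.1, -0.4, -1.5]
width: 0.0144
gripper_force: 69.3
```

Request:
send_rows --pt "10.0 -0.18 -0.12 0.02 -0.98" --pt "10.0 -0.16 -0.14 0.03 -0.99" --pt "10 0 0 0 0" --pt "10 0 0 0 0" --pt "10 0 0 0 0"

```text
time: 13.6
tcp_pos: [0.4889, 0.1767, 0.1209]
eef_rot: [180.0, -0.0, 161.1]
wrist_force: [0.0, 0.2, -1.1]
width: 0.0145
gripper_force: 69.3
```

```bash
python3 plan.py .4885,.1755,.06,161.1,10 .4885,.1755,.045,161.1,10
```

```text
13.6 [0.4889 0.1767 0.1209] [ 1.7999e+02 -1.0000e-02  1.6107e+02] 0.0145 [ 0.   0.2 -1.1]
[[10.0, 0.0, -0.01, 0.51, 0.0], [10.0, 0.0, -0.01, 0.5, 0.0], [10.0, 0.0, 0.0, 0.25, 0.0]]
```

Request:
send_rows --pt "10.0 0.0 -0.01 0.5 0.0" --pt "10.0 0.0 0 0.4 0.0" --pt "10.0 0.0 0.0 0.25 0.0" --pt "10 0 0 0.1 0" --pt "10 0 0 0 0"

```text
time: 14.22
tcp_pos: [0.489, 0.1758, 0.0459]
eef_rot: [-180.0, -0.0, 161.1]
wrist_force: [-0.3, -0.2, -0.4]
width: 0.0143
gripper_force: 69.3
```

Request:
send_rows --pt "10 0 0 0 0" --pt "10 0 0 0.03 0" --pt "10 0 0 0 0" --pt "10 0 0 0 0"

```text
time: 14.72
tcp_pos: [0.4889, 0.1757, 0.0443]
eef_rot: [180.0, 0.0, 161.1]
wrist_force: [-0.6, -1.4, -0.9]
width: 0.0141
gripper_force: 69.3
```

Request:
send_rows --pt "10 0 0 0.02 0" --pt "10 0 0 0.01 0" --pt "10 0 0 0 0" --pt "10 0 0 0 0"

```text
time: 15.22
tcp_pos: [0.4891, 0.1757, 0.043]
eef_rot: [-180.0, 0.0, 161.1]
wrist_force: [-1.3, -0.7, 5.9]
width: 0.0142
gripper_force: 70.2
```

Request:
send_rows --pt "20 0 0 0 0" --pt "36 0 0 0 0" --pt "36 0 0 0 0" --pt "36 0 0 0 0"

```text
time: 15.72
tcp_pos: [0.4888, 0.1756, 0.0421]
eef_rot: [-180.0, -0.0, 161.1]
wrist_force: [-0.1, 0.0, -0.1]
width: 0.0361
gripper_force: 0.0
```

Request:
send_rows --pt "36 0 0 -0.2 0" --pt "36 0 0 -0.5 0" --pt "36 0 0 -0.9 0" --pt "36 0 0 0 0" --pt "36 0 0 0 0"

```text
time: 16.35
tcp_pos: [0.4889, 0.1757, 0.139]
eef_rot: [180.0, 0.1, 161.1]
wrist_force: [-0.5, 0.4, -0.7]
width: 0.0358
gripper_force: 0.0
```

```bash
python3 plan.py .6316,-.1427,.14,71.1,60
python3 - <<'E'
from h import *
a=arm.capture("wrist"); cv2.imwrite("pics/w5.png",a[:,:,::-1])
E
```

```text
16.35 [0.4889 0.1757 0.139 ] [1.7997e+02 5.0000e-02 1.6111e+02] 0.0358 [-0.5  0.4 -0.7]
[[60.0, -0.33, -0.35, 0.0, 0.94], [60.0, -0.37, -0.31, 0.0, 0.94], [60.0, -0.41, -0.26, 0.0, 0.94], [60.0, -0.44, -0.2, 0.0, 0.94], [60.0, -0.46, -0.14, 0.0, 0.94]]
[[60.0, -0.48, -0.08, 0.0, 0.94], [60.0, -0.49, -0.01, 0.0, 0.94], [60.0, -0.48, 0.05, 0.0, 0.93], [60.0, -0.47, 0.11, 0.0, 0.94], [60.0, -0.46, 0.17, -0.01, 0.93]]
[[60.0, -0.43, 0.23, 0.0, 0.94], [60.0, -0.39, 0.28, -0.01, 0.93]]
```

View pics/w5.png

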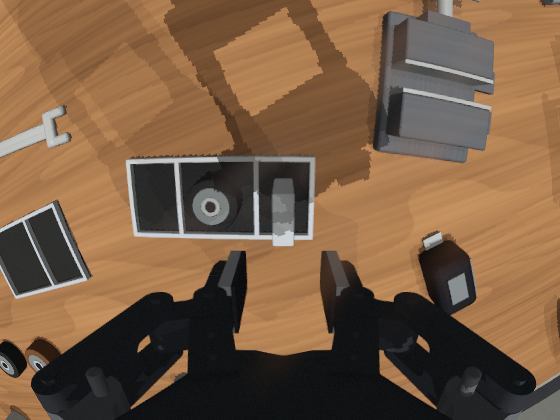

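The spacer stands upright in its end compartment, and the small wheel is well inside the middle one. Next is the sleeve.

Request:
send_rows --pt "60.0 -0.33 -0.35 0.0 0.94" --pt "60.0 -0.37 -0.31 0.0 0.94" --pt "60.0 -0.41 -0.26 0.0 0.94" --pt "60.0 -0.44 -0.2 0.0 0.94" --pt "60.0 -0.46 -0.14 0.0 0.94"

```text
time: 17.02
tcp_pos: [0.5464, 0.0425, 0.1363]
eef_rot: [-179.8, -0.1, 123.3]
wrist_force: [0.9, 0.3, 0.4]
width: 0.0598
gripper_force: 0.0
```

Request:
send_rows --pt "60.0 -0.48 -0.08 0.0 0.94" --pt "60.0 -0.49 -0.01 0.0 0.94" --pt "60.0 -0.48 0.05 0.0 0.93" --pt "60.0 -0.47 0.11 0.0 0.94" --pt "60.0 -0.46 0.17 -0.01 0.93"

```text
time: 17.65
tcp_pos: [0.6064, -0.0902, 0.1365]
eef_rot: [-179.8, -0.0, 85.8]
wrist_force: [-0.3, 0.1, 0.1]
width: 0.0602
gripper_force: 0.0
```

Request:
send_rows --pt "60.0 -0.43 0.23 0.0 0.94" --pt "60.0 -0.39 0.28 -0.01 0.93" --pt "60 0 0 0 0" --pt "60 0 0 0 0" --pt "60 0 0 0 0"

```text
time: 18.27
tcp_pos: [0.6305, -0.1415, 0.1386]
eef_rot: [-179.9, -0.0, 71.2]
wrist_force: [0.2, 0.2, -0.0]
width: 0.0602
gripper_force: 0.0
```

```bash
python3 plan.py .6316,-.1427,.05,71.1,60 .6316,-.1427,.016,71.1,60
python3 - <<'E'
from h import *; import json
c=arm.calibration("wrist"); i=arm.capture("wrist"); cv2.imwrite("pics/w6.png",i[:,:,::-1])
json.dump({k:np.array(v).tolist() for k,v in c.items()},open("c1.json","w"))
print(c["cx"],c["cy"])
# yellow ring centroid
h=cv2.cvtColor(i[100:300,150:400],cv2.COLOR_RGB2HSV); m=cv2.inRange(h,(20,130,60),(35,255,255)); n,l,s,ct=cv2.connectedComponentsWithStats(m)
for k in range(1,n):
    if s[k,4]>40: print(s[k],ct[k]+[150,100])
E
```

```text
18.27 [ 0.6305 -0.1415  0.1386] [-1.7988e+02 -1.0000e-02  7.1200e+01] 0.0602 [ 0.2  0.2 -0. ]
[[60.0, -0.01, 0.01, 0.74, 0.01], [60.0, 0.0, 0.01, 0.74, 0.0], [60.0, 0.0, 0.0, 0.56, 0.0]]
283.1369260355906 208.60630874555272
[134 100  17  15  56] [292.91071429 205.46428571]
[130 113  23  18  77] [292.37662338 224.54545455]
```

View pics/w6.png

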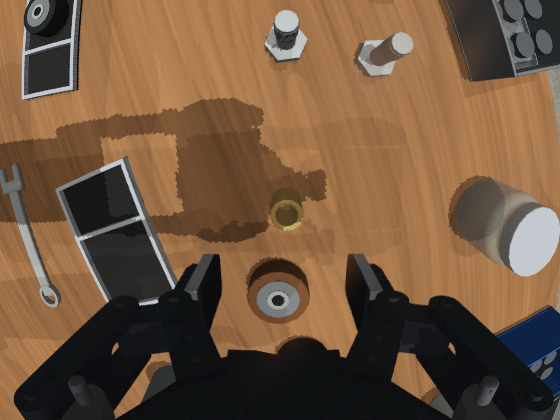

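The sleeve's top ring is centred at (287,213), near the tool axis, and the brown wheel is clear of the finger line. Descending.

Run:
```python
from h import *; import json
c=json.load(open("c1.json")); print(px2w("wrist",287,213,.045,c).round(4))
```

```text
[ 0.6329 -0.1439  0.045 ]
```

Request:
send_rows --pt "60.0 0 0.01 0.7 0.01" --pt "60.0 0.0 0.01 0.7 0.0" --pt "60.0 0.0 0.0 0.4 0.0" --pt "60 0 0 0.2 0" --pt "60 0 0 0 0"

```text
time: 18.95
tcp_pos: [0.6321, -0.1425, 0.0189]
eef_rot: [-179.9, 0.0, 71.1]
wrist_force: [0.2, -0.1, 0.4]
width: 0.0604
gripper_force: 0.0
```

Request:
send_rows --pt "60 0 0 0 0" --pt "60 0 0 0 0" --pt "60 0 0 0 0"

```text
time: 19.32
tcp_pos: [0.6333, -0.1433, 0.0206]
eef_rot: [179.9, -0.0, 71.0]
wrist_force: [-0.0, 0.8, -0.1]
width: 0.0601
gripper_force: 0.0
```

Request:
send_rows --pt "40 0 0 0 0" --pt "32 0 0 0 0" --pt "20 0 0 0 0" --pt "20 0 0 0 0" --pt "20 0 0 0 0" --force 50

```text
time: 19.95
tcp_pos: [0.6328, -0.1431, 0.0198]
eef_rot: [180.0, 0.0, 71.0]
wrist_force: [-0.7, 0.6, 2.4]
width: 0.0243
gripper_force: 49.1
```

Request:
send_rows --pt "20 0 0 0 0" --pt "20 0 0 0 0" --pt "20 0 0 0 0"

```text
time: 20.32
tcp_pos: [0.6328, -0.1431, 0.0197]
eef_rot: [180.0, 0.0, 71.0]
wrist_force: [-1.8, 0.1, 4.3]
width: 0.025
gripper_force: 49.2
```

Request:
send_rows --pt "20 0 0 -0.3 0" --pt "20 0 0 -0.6 0" --pt "20 0 0 -0.9 0" --pt "20 0 0 0 0" --pt "20 0 0 0 0"

```text
time: 20.95
tcp_pos: [0.6324, -0.143, 0.1279]
eef_rot: [180.0, -0.0, 71.0]
wrist_force: [0.7, 0.4, -0.6]
width: 0.0248
gripper_force: 49.2
```

```bash
python3 plan.py .4515,.0676,.12,71.1,20
```

```text
20.95 [ 0.6324 -0.143   0.1279] [179.98  -0.    71.03] 0.0248 [ 0.7  0.4 -0.6]
[[20.0, 0.39, -0.67, 0.02, 0.0], [20.0, 0.39, -0.66, 0.02, 0.0], [20.0, 0.39, -0.67, 0.02, 0.0], [20.0, 0.39, -0.66, 0.02, 0.0], [20.0, 0.39, -0.67, 0.03, 0.0]]
[[20.0, 0.39, -0.66, 0.02, -0.01]]
```

Request:
send_rows --pt "20.0 0.39 -0.67 0.02 0.0" --pt "20.0 0.39 -0.66 0.02 0.0" --pt "20.0 0.39 -0.67 0.02 0.0" --pt "20.0 0.39 -0.66 0.02 0.0" --pt "20.0 0.39 -0.67 0.03 0.0"

```text
time: 21.58
tcp_pos: [0.4788, 0.0336, 0.1189]
eef_rot: [-179.8, 0.1, 71.0]
wrist_force: [-0.1, 1.3, -0.5]
width: 0.0247
gripper_force: 49.2
```

Request:
send_rows --pt "20.0 0.39 -0.66 0.02 -0.01" --pt "20 0 0 0 0" --pt "20 0 0 0 0" --pt "20 0 0 0 0" --pt "20 0 0 0 0"

```text
time: 22.2
tcp_pos: [0.4526, 0.0669, 0.1196]
eef_rot: [180.0, 0.0, 71.0]
wrist_force: [-0.1, -0.5, -0.6]
width: 0.0251
gripper_force: 49.3
```

```bash
python3 plan.py .4515,.0676,.026,71.1,20
```

```text
22.2 [0.4526 0.0669 0.1196] [179.99   0.    71.03] 0.0251 [-0.1 -0.5 -0.6]
[[20.0, 0.0, -0.01, 0.78, 0.0], [20.0, 0.01, -0.01, 0.78, -0.01]]
```

Request:
send_rows --pt "20.0 0.0 -0.01 0.7 0.0" --pt "20.0 0.01 -0.01 0.5 0" --pt "20 0 0 0.2 0" --pt "20 0 0 0.12 0" --pt "20 0 0 0 0"

```text
time: 22.82
tcp_pos: [0.4515, 0.0684, 0.0288]
eef_rot: [180.0, -0.0, 71.1]
wrist_force: [0.1, -0.2, 0.5]
width: 0.0249
gripper_force: 49.3
```

Request:
send_rows --pt "20 0 0 0 0" --pt "20 0 0 0 0" --pt "20 0 0 0 0"

```text
time: 23.2
tcp_pos: [0.4513, 0.0686, 0.029]
eef_rot: [179.9, -0.0, 71.1]
wrist_force: [0.5, 0.7, -0.4]
width: 0.0247
gripper_force: 49.3
```

Six millimetres left to go; lower, release, and move on to the large wheel.

Request:
send_rows --pt "20 0 0 0.05 0" --pt "20 0 0 0.04 0" --pt "20 0 0 0.02 0" --pt "20 0 0 0 0" --pt "20 0 0 0 0"

```text
time: 23.82
tcp_pos: [0.4509, 0.0685, 0.0227]
eef_rot: [-180.0, 0.0, 71.1]
wrist_force: [-3.5, -0.3, 6.8]
width: 0.0248
gripper_force: 50.2
```

Request:
send_rows --pt "30 0 0 0 0" --pt "45 0 0 0 0" --pt "45 0 0 0 0" --pt "45 0 0 0 0"

```text
time: 24.32
tcp_pos: [0.4508, 0.0685, 0.0217]
eef_rot: [-180.0, 0.0, 71.1]
wrist_force: [-0.0, 0.3, -0.2]
width: 0.0451
gripper_force: 0.0
```

Request:
send_rows --pt "45 0 0 -0.3 0" --pt "45 0 0 -0.6 0" --pt "45 0 0 -0.9 0" --pt "45 0 0 0 0" --pt "45 0 0 0 0"

```text
time: 24.95
tcp_pos: [0.4505, 0.0685, 0.1296]
eef_rot: [-180.0, 0.0, 71.1]
wrist_force: [0.0, 1.0, 0.0]
width: 0.0449
gripper_force: 0.0
```

```bash
python3 plan.py .5925,-.3203,.14,90,80
```

```text
24.95 [0.4505 0.0685 0.1296] [-1.7998e+02  1.0000e-02  7.1110e+01] 0.0449 [0. 1. 0.]
[[80.0, -0.67, 0.54, -0.02, -0.3], [80.0, -0.69, 0.51, -0.02, -0.29], [80.0, -0.71, 0.49, -0.02, -0.3], [80.0, -0.73, 0.45, -0.02, -0.29], [80.0, -0.75, 0.43, -0.02, -0.3]]
[[80.0, -0.77, 0.39, -0.02, -0.29], [80.0, -0.79, 0.36, -0.03, -0.3], [80.0, -0.8, 0.33, -0.02, -0.29]]
```

Request:
send_rows --pt "80.0 -0.67 0.54 -0.02 -0.3" --pt "80.0 -0.69 0.51 -0.02 -0.29" --pt "80.0 -0.71 0.49 -0.02 -0.3" --pt "80.0 -0.73 0.45 -0.02 -0.29" --pt "80.0 -0.75 0.43 -0.02 -0.3"

```text
time: 25.58
tcp_pos: [0.5384, -0.1748, 0.1331]
eef_rot: [-179.7, -0.1, 83.0]
wrist_force: [-0.2, 0.0, 0.1]
width: 0.0798
gripper_force: 0.0
```

Request:
send_rows --pt "80.0 -0.77 0.39 -0.02 -0.29" --pt "80.0 -0.79 0.36 -0.03 -0.3" --pt "80.0 -0.8 0.33 -0.02 -0.29" --pt "80 0 0 0 0" --pt "80 0 0 0 0"

```text
time: 26.2
tcp_pos: [0.591, -0.3193, 0.1372]
eef_rot: [-179.7, -0.2, 89.9]
wrist_force: [-1.1, 1.1, -0.0]
width: 0.0801
gripper_force: 0.0
```

Request:
send_rows --pt "80 0 0 0 0" --pt "80 0 0 0 0" --pt "80 0 0 0 0"

```text
time: 26.58
tcp_pos: [0.5928, -0.3196, 0.1403]
eef_rot: [180.0, 0.0, 90.0]
wrist_force: [-0.3, -0.2, 0.5]
width: 0.08
gripper_force: 0.0
```

```bash
python3 plan.py .5925,-.3203,.016,90,80
python3 - <<'E'
from h import *; import json
c=arm.calibration("wrist"); i=arm.capture("wrist"); cv2.imwrite("pics/w7.png",i[:,:,::-1])
json.dump({k:np.array(v).tolist() for k,v in c.items()},open("c1.json","w"))
E
```

```text
26.57 [ 0.5928 -0.3196  0.1403] [1.7999e+02 1.0000e-02 9.0050e+01] 0.08 [-0.3 -0.2  0.5]
[[80.0, 0.0, 0.0, 0.69, 0.0], [80.0, -0.01, 0.0, 0.69, 0.0], [80.0, 0.0, -0.01, 0.69, 0.01]]
```

View pics/w7.png

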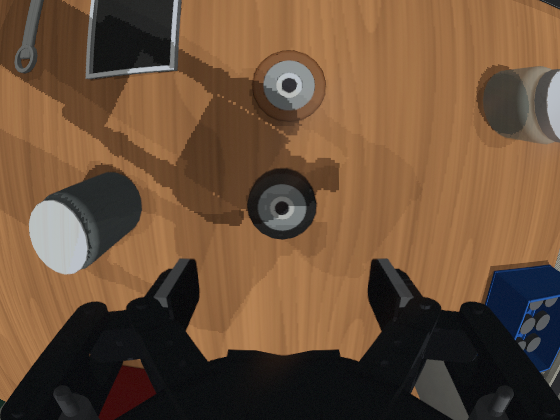

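The black wheel's hub is at (282,208), on the tool axis. Descending.

Run:
```python
from h import *; import json
c=json.load(open("c1.json")); print(px2w("wrist",282,208,.028,c).round(4))
```

```text
[ 0.5922 -0.3227  0.028 ]
```

Request:
send_rows --pt "80.0 0 0 0.7 0.0" --pt "80.0 0.0 0 0.7 0.0" --pt "80.0 0.0 0.0 0.4 0.0" --pt "80 0 0 0.2 0" --pt "80 0 0 0.06 0"

```text
time: 27.25
tcp_pos: [0.5928, -0.3203, 0.0162]
eef_rot: [-180.0, -0.0, 90.0]
wrist_force: [0.3, -0.2, -0.2]
width: 0.0799
gripper_force: 0.0
```

Request:
send_rows --pt "80 0 0 0 0" --pt "80 0 0 0 0" --pt "80 0 0 0 0"

```text
time: 27.62
tcp_pos: [0.5935, -0.3208, 0.0176]
eef_rot: [179.9, 0.1, 90.0]
wrist_force: [0.3, -0.0, -0.3]
width: 0.0799
gripper_force: 0.0
```

Request:
send_rows --pt "80 0 0 0.08 0" --pt "75 -0.03 0 0.02 0" --pt "68 0 0 0 0" --pt "62 0 0 0 0" --pt "50 0 0 0 0" --force 60

```text
time: 28.25
tcp_pos: [0.5934, -0.3226, 0.0113]
eef_rot: [179.9, 0.0, 90.0]
wrist_force: [-0.3, -0.8, -1.1]
width: 0.0557
gripper_force: 63.4
```

Request:
send_rows --pt "50 0 0 0 0" --pt "50 0 0 0 0" --pt "50 0 0 0 0"

```text
time: 28.62
tcp_pos: [0.5934, -0.3226, 0.0111]
eef_rot: [179.9, 0.0, 90.0]
wrist_force: [0.2, -0.6, 3.7]
width: 0.0556
gripper_force: 64.1
```

Request:
send_rows --pt "50 0 0 -0.2 0" --pt "50 0 0 -0.5 0" --pt "50 0 0 -0.7 0" --pt "50 0 0 0 0" --pt "50 0 0 0 0"

```text
time: 29.25
tcp_pos: [0.592, -0.3217, 0.0939]
eef_rot: [-179.9, -0.0, 90.0]
wrist_force: [0.2, 0.9, -0.5]
width: 0.0558
gripper_force: 63.7
```

```bash
python3 plan.py .4553,-.1552,.1,88.3,50
```

```text
29.25 [ 0.592  -0.3217  0.0939] [-1.7993e+02 -5.0000e-02  8.9990e+01] 0.0558 [ 0.2  0.9 -0.5]
[[50.0, 0.69, -0.57, -0.03, 0.05], [50.0, 0.69, -0.57, -0.02, 0.05], [50.0, 0.69, -0.58, -0.03, 0.06], [50.0, 0.68, -0.59, -0.02, 0.05]]
```

Request:
send_rows --pt "50.0 0.69 -0.57 -0.03 0.05" --pt "50.0 0.69 -0.57 -0.02 0.05" --pt "50.0 0.69 -0.58 -0.03 0.06" --pt "50.0 0.68 -0.59 -0.02 0.05" --pt "50 0 0 0 0"

```text
time: 29.88
tcp_pos: [0.4493, -0.1513, 0.097]
eef_rot: [-179.4, -0.3, 88.4]
wrist_force: [0.6, 0.0, -1.3]
width: 0.0557
gripper_force: 63.8
```

Request:
send_rows --pt "50 0 0 0 0" --pt "50 0 0 0 0" --pt "50 0 0 0 0" --pt "50 0 0 0 0"

```text
time: 30.38
tcp_pos: [0.4564, -0.1563, 0.1004]
eef_rot: [180.0, 0.0, 88.3]
wrist_force: [-0.3, -0.2, -1.0]
width: 0.0557
gripper_force: 63.8
```

```bash
python3 plan.py .4553,-.1552,.02,88.3,50
```

```text
30.38 [ 0.4564 -0.1563  0.1004] [1.7999e+02 1.0000e-02 8.8270e+01] 0.0557 [-0.3 -0.2 -1. ]
[[50.0, 0.01, -0.01, 0.67, 0.0], [50.0, 0.01, -0.01, 0.67, 0.0]]
```

Bottom of the wheel is at TCP − 11 mm, so the release height is about TCP 0.014.

Request:
send_rows --pt "50.0 0.01 -0.01 0.6 0.0" --pt "50.0 0.01 -0.01 0.5 0.0" --pt "50 0 0 0.2 0" --pt "50 0 0 0.05 0" --pt "50 0 0 0 0"

```text
time: 31.0
tcp_pos: [0.4557, -0.1549, 0.0201]
eef_rot: [179.9, 0.0, 88.3]
wrist_force: [0.6, -0.4, -0.6]
width: 0.0556
gripper_force: 63.8
```

Request:
send_rows --pt "50 0 0 0 0" --pt "50 0 0 0 0" --pt "50 0 0 0.03 0" --pt "50 0 0 0 0" --pt "50 0 0 0 0"

```text
time: 31.62
tcp_pos: [0.4548, -0.1544, 0.0176]
eef_rot: [-180.0, -0.0, 88.3]
wrist_force: [0.4, 0.4, -0.7]
width: 0.0555
gripper_force: 63.8
```

Request:
send_rows --pt "50 0 0 0.04 0" --pt "50 0 0 0.03 0" --pt "50 0 0 0 0" --pt "50 0 0 0 0"

```text
time: 32.12
tcp_pos: [0.4548, -0.1545, 0.014]
eef_rot: [-180.0, -0.0, 88.3]
wrist_force: [-2.3, 1.1, 6.2]
width: 0.0556
gripper_force: 64.4
```

Request:
send_rows --pt "65 0 0 0 0" --pt "75 0 0 0 0" --pt "75 0 0 0 0" --pt "75 0 0 0 0"

```text
time: 32.62
tcp_pos: [0.4548, -0.1545, 0.0134]
eef_rot: [-180.0, -0.0, 88.3]
wrist_force: [0.3, 0.4, -0.0]
width: 0.0753
gripper_force: 0.0
```

Request:
send_rows --pt "75 0 0 -0.3 0" --pt "75 0 0 -0.7 0" --pt "75 0 0 -0.9 0" --pt "60 0 0 -0.5 0" --pt "60 0 0 0 0"

```text
time: 33.25
tcp_pos: [0.4572, -0.1555, 0.1605]
eef_rot: [179.6, 0.2, 88.3]
wrist_force: [-0.5, -0.4, 0.0]
width: 0.0599
gripper_force: 0.0
```

```bash
python3 plan.py .677,-.0126,.17,88.3,60
python3 - <<'E'
from h import *
for n,p in dict(b1=(.677,-.0126,.073)).items(): print(w2px("top",p))
# other bolt: from first top picture (800-scale top end at (437,183))
print(px2w("top",437*.7,183*.7,.073).round(4))
E
```

```text
33.25 [ 0.4572 -0.1555  0.1605] [1.7963e+02 1.5000e-01 8.8310e+01] 0.0599 [-0.5 -0.4  0. ]
[[60.0, 0.5, 0.72, -0.03, 0.0], [60.0, 0.5, 0.72, -0.03, 0.0], [60.0, 0.5, 0.72, -0.03, 0.0], [60.0, 0.49, 0.72, -0.03, 0.0], [60.0, 0.5, 0.71, -0.04, 0.0]]
(np.float64(289.1224306090783), np.float64(158.3554780359224))
[ 0.7427 -0.0466  0.073 ]
```

Request:
send_rows --pt "40.0 0.5 0.72 -0.03 0.0" --pt "40.0 0.5 0.72 -0.03 0.0" --pt "40.0 0.5 0.72 -0.03 0.0" --pt "40.0 0.49 0.72 -0.03 0.0" --pt "40.0 0.5 0.71 -0.04 0.0"

```text
time: 33.88
tcp_pos: [0.6745, -0.0104, 0.1643]
eef_rot: [-179.8, 0.0, 88.3]
wrist_force: [0.8, -0.2, -0.0]
width: 0.0399
gripper_force: 0.0
```

Request:
send_rows --pt "40 0 0 0 0" --pt "40 0 0 0 0" --pt "40 0 0 0 0" --pt "40 0 0 0 0" --pt "40 0 0 0 0"

```text
time: 34.5
tcp_pos: [0.6742, -0.0121, 0.1674]
eef_rot: [180.0, 0.0, 88.3]
wrist_force: [-0.1, 0.1, -0.5]
width: 0.0401
gripper_force: 0.0
```

```bash
python3 plan.py .677,-.0126,.035,88.3,40
python3 - <<'E'
from h import *; import json
c=arm.calibration("wrist"); i=arm.capture("wrist"); cv2.imwrite("pics/w8.png",i[:,:,::-1])
json.dump({k:np.array(v).tolist() for k,v in c.items()},open("c1.json","w"))
E
```

```text
34.5 [ 0.6742 -0.0121  0.1674] [179.99   0.    88.26] 0.0401 [-0.1  0.1 -0.5]
[[40.0, 0.0, 0.02, 0.74, 0.0], [40.0, 0.0, 0.01, 0.73, 0.0], [40.0, -0.01, 0.02, 0.74, -0.01]]
```

View pics/w8.png

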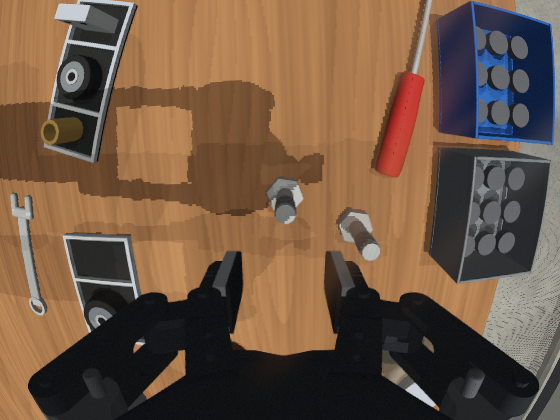

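The target bolt's tip is at (286,213). The wheel, sleeve and spacer are in place in both trays. Checking the offset, then descending.

Run:
```python
from h import *; import json
c=json.load(open("c1.json")); print(px2w("wrist",286,213,.073,c).round(4),px2w("wrist",285,193,.006,c).round(4))
```

```text
[ 0.6766 -0.014   0.073 ] [ 0.6762 -0.0145  0.006 ]
```

Request:
send_rows --pt "40.0 0.0 0.03 0.6 0.0" --pt "40 0 0 0 0" --pt "40.0 0.0 0.02 0.4 0.0" --pt "40 0 0 0 0" --pt "40 0 0 0 0"

```text
time: 35.17
tcp_pos: [0.6782, -0.0116, 0.1084]
eef_rot: [179.9, 0.0, 88.3]
wrist_force: [0.6, 0.5, 0.1]
width: 0.0399
gripper_force: 0.0
```

Request:
send_rows --pt "40.0 -0.04 -0.02 0.3 0.0" --pt "40 0 0 0.4 0" --pt "40.0 0.0 0 0.3 0.0" --pt "40 0 0 0.2 0" --pt "40 0 0 0 0"

```text
time: 35.8
tcp_pos: [0.6753, -0.0139, 0.0336]
eef_rot: [-179.9, -0.0, 88.3]
wrist_force: [-0.2, -0.1, 0.4]
width: 0.0396
gripper_force: 0.0
```

Request:
send_rows --pt "40 0 0 0 0" --pt "40 0 0 0 0" --pt "25 0 0 0 0" --pt "20 0 0 0 0" --pt "17 0 0 0 0"

```text
time: 36.42
tcp_pos: [0.6761, -0.0139, 0.0352]
eef_rot: [-180.0, 0.0, 88.3]
wrist_force: [-0.5, -0.4, 0.1]
width: 0.0172
gripper_force: 0.1
```

Request:
send_rows --pt "10 0 0 0 0" --pt "10 0 0 0 0" --pt "10 0 0 0 0" --pt "10 0 0 0 0"

```text
time: 36.92
tcp_pos: [0.6762, -0.0139, 0.0353]
eef_rot: [-180.0, 0.0, 88.3]
wrist_force: [-2.8, -1.0, 3.2]
width: 0.0144
gripper_force: 58.4
```

Request:
send_rows --pt "10 0 0 -0.2 0" --pt "10 0 0 -0.5 0" --pt "10 0 0 -0.7 0" --pt "10 0 0 -0.3 0" --pt "10 0 0 0 0"

```text
time: 37.55
tcp_pos: [0.6778, -0.0141, 0.139]
eef_rot: [179.8, 0.0, 88.3]
wrist_force: [-0.8, -0.3, -2.0]
width: 0.0147
gripper_force: 58.5
```

```bash
python3 plan.py .4574,-.0833,.13,88.3,10
```

```text
37.55 [ 0.6778 -0.0141  0.139 ] [1.7976e+02 1.0000e-02 8.8310e+01] 0.0147 [-0.8 -0.3 -2. ]
[[10.0, -0.25, -0.73, 0.03, 0.0], [10.0, -0.25, -0.73, 0.03, 0.0], [10.0, -0.25, -0.73, 0.03, 0.0], [10.0, -0.26, -0.72, 0.03, 0.0], [10.0, -0.25, -0.73, 0.03, 0.0]]
```

Request:
send_rows --pt "10.0 -0.25 -0.73 0 0.0" --pt "10.0 -0.25 -0.73 0 0.0" --pt "10.0 -0.25 -0.73 0 0.0" --pt "10.0 -0.26 -0.72 0 0.0" --pt "10.0 -0.25 -0.73 0 0.0"

```text
time: 38.17
tcp_pos: [0.4527, -0.083, 0.135]
eef_rot: [-179.8, -0.0, 88.3]
wrist_force: [-0.2, -0.3, -1.0]
width: 0.0147
gripper_force: 58.7
```

Request:
send_rows --pt "10 0 0 0 0" --pt "10 0 0 0 0" --pt "10 0 0 0 0" --pt "10 0 0 0 0" --pt "10 0 0 0 0"

```text
time: 38.8
tcp_pos: [0.4563, -0.0829, 0.137]
eef_rot: [180.0, -0.0, 88.3]
wrist_force: [-0.0, 0.6, -1.9]
width: 0.0146
gripper_force: 58.9
```

```bash
python3 plan.py .4574,-.0833,.045,88.3,10
```

```text
38.8 [ 0.4563 -0.0829  0.137 ] [180.    -0.    88.34] 0.0146 [-0.   0.6 -1.9]
[[10.0, 0.0, 0.01, 0.77, 0.0], [10.0, -0.01, 0.01, 0.76, 0.0]]
```

Release height is TCP ≈ 0.038.

Request:
send_rows --pt "10.0 0.0 0.01 0.6 0.0" --pt "10.0 -0.01 0.01 0.5 0.0" --pt "10 0 0 0.3 0" --pt "10 0 0 0.13 0" --pt "10 0 0 0 0"

```text
time: 39.42
tcp_pos: [0.4569, -0.0836, 0.0451]
eef_rot: [-180.0, -0.0, 88.3]
wrist_force: [-0.5, 0.2, -1.6]
width: 0.0144
gripper_force: 59.0
```

Request:
send_rows --pt "10 0 0 0 0" --pt "10 0 0 0 0" --pt "10 0 0 0 0" --pt "10 0 0 0 0"

```text
time: 39.92
tcp_pos: [0.4572, -0.0837, 0.0456]
eef_rot: [180.0, 0.0, 88.3]
wrist_force: [0.7, 0.1, -1.8]
width: 0.0145
gripper_force: 59.0
```

Request:
send_rows --pt "10 0 0 0.06 0" --pt "10 0 0 0.04 0" --pt "10 0 0 0.03 0" --pt "10 0 0 0 0" --pt "10 0 0 0 0"

```text
time: 40.55
tcp_pos: [0.4567, -0.0837, 0.0382]
eef_rot: [-179.9, -0.0, 88.3]
wrist_force: [-2.3, 1.1, 7.0]
width: 0.0146
gripper_force: 60.0
```

Request:
send_rows --pt "20 0 0 0 0" --pt "40 0 0 0 0" --pt "40 0 0 0 0" --pt "40 0 0 0 0"

```text
time: 41.05
tcp_pos: [0.4569, -0.0837, 0.0374]
eef_rot: [-180.0, -0.0, 88.3]
wrist_force: [0.3, -0.4, 0.7]
width: 0.0403
gripper_force: 0.0
```

Request:
send_rows --pt "40 0 0 -0.3 0" --pt "40 0 0 -0.7 0" --pt "40 0 0 -0.9 0" --pt "40 0 0 -0.9 0" --pt "40 0 0 0 0"

```text
time: 41.68
tcp_pos: [0.461, -0.0848, 0.2108]
eef_rot: [179.4, 0.2, 88.3]
wrist_force: [0.2, -0.1, -1.0]
width: 0.0402
gripper_force: 0.0
```

Request:
send_rows --pt "40 0.3 -0.8 0 0" --pt "40 0 -0.8 0 0" --pt "40 0 -0.6 0 0" --pt "40 0 0 0 0" --pt "40 0 0 0 0"

```text
time: 42.3
tcp_pos: [0.3259, -0.0619, 0.2053]
eef_rot: [180.0, 0.0, 88.3]
wrist_force: [0.1, 0.2, -0.1]
width: 0.0399
gripper_force: 0.0
```

Run:
```python
from h import *
i=arm.capture("wrist"); t=arm.capture("scene")
cv2.imwrite("pics/end.png",cv2.resize(t[140:270,90:400,::-1],None,fx=2.58,fy=2.58,interpolation=cv2.INTER_CUBIC))
cv2.imwrite("pics/endw.png",i[:,:,::-1]); print(arm.sense()["tcp_pos"])
```

```text
[ 0.32643921 -0.06196547  0.20553069]
```

View pics/end.png

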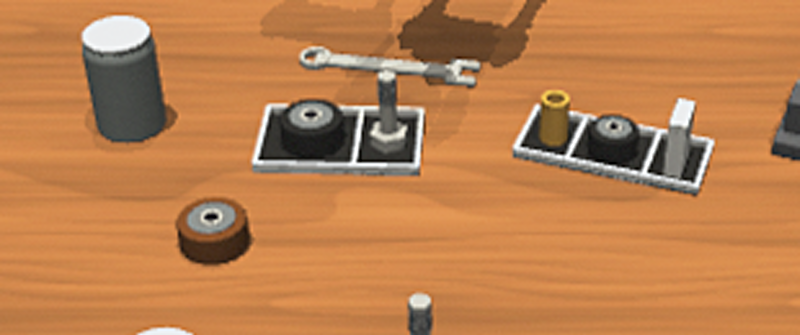

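View pics/endw.png

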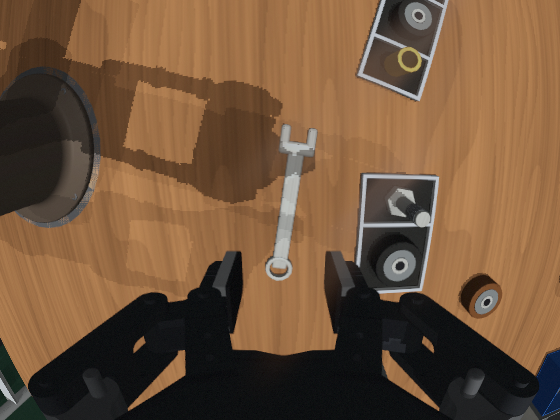

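Both pictures show all five parts upright in their compartments, and the gripper is clear. Handing in.

```bash
python3 -c "
from bench import arm
print(arm.job_done())"
```

```text
the job is handed in; nothing more can be done
None
```

Both caster kits are made up and the job is handed in: all five parts stand upright in their compartments in the last pictures, and I touched neither the tape nor the can; the hand-in returned no verdict.

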